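# Test-stroke and relock the ward's hand-rub pump

### The job

Get the hand-rub pump with the blue head ready for the ward round: slide its orange transport lock open as far as it goes, then press the blue head gently but firmly right down onto its inner stop (without ramming it) and hold it there for a second. Let the head come all the way back up and slide the lock fully home again. Leave the white-headed pump untouched and every blue dose cup standing where it is.

Things in the scene. Friction and masses are not known exactly. Their poses are not given: they have to be found in the camera images.
- pump: Hand-rub pump, fixed on the counter at left or right: white housing 120 (x) x 170 (y) x 100 mm high, blue panel front and back, flat metal deck at z 100 mm, in front a spout over a grey drip tray. Origin on the counter; +z up, -x is the front (spout) side; housing spans x -30..+90, y -85..+85 mm, the tray reaches x -115 mm.
- head: Blue round plunger head, 42 mm across, 16 mm thick. Origin: middle of its flat top, at rest at x +30, y -45, z +150 mm in the pump's frame. Goes straight down on a spring (3 N, rising to 6 N) to a firm rubber stop unseen inside (5 N per mm), set differently each time, 9 to 26 mm down; over 35 N damages it. Lock shut: it gives only 4 mm. Let go, it springs up.
- lock_top (a point): Middle of the top of the lock's orange upright grip, 24 (pump x) x 14 (pump y) x 45 mm high on the deck. Lock shut: at x +30, y +10, z +145 mm in the pump's frame. On its -y side a fork of two orange prongs, 8 mm wide, 30 mm high, 29 mm apart, 22 to 65 mm from the grip's middle, lies under the head when shut; strips 6 mm high join it to the grip.
- lock (a joint): How far the lock is slid, m, along the pump's +y: 0 = fully home (shut, fork under the head), 0.036 = fully open at its end stop (fork clear of the head). It stays where it is left (about 3 N of friction) and starts 4 to 10 mm off home.
- spare_pump: A second pump of the same shape, fixed to the counter on the other side, with a white head, a grey lock and green panels; its origin and axes are like the first one's. Not to be touched.
- cup0: Blue dose cup, 48 mm across the rim, 40 mm high, standing on the drip tray under the blue-headed pump's spout; origin under its middle, +z up through its mouth.
- cup1: Blue dose cup with 1 coloured tablet lying in it, 48 mm across the rim, 40 mm high, standing on the counter between the pumps; origin under its middle, +z up.
- cup2: Blue dose cup with 2 coloured tablets lying in it, 48 mm across the rim, 40 mm high, standing on the counter between the pumps; origin under its middle, +z up.
- cup3: Blue dose cup with 3 coloured tablets lying in it, 48 mm across the rim, 40 mm high, standing on the counter between the pumps; origin under its middle, +z up.
There are look-alikes about, which are no part of the job. What is shaped like the cup1 but green or turquoise is not meant.

How it is judged:
On the way, in this order (a step that is already met when the one before it is completed fails the run):
1. the lock is slid fully open (33 mm of its 36 mm or more) (value of joint lock above 0.033 m), for 0.1 s.
2. the head is pressed down onto its inner stop (at least 8 mm down, with at least 5 N on the stop beyond the spring) and held there 0.4 s (contact force between pump and head above 5 N and z of head in the frame of pump below 0.142 m), for 0.4 s.
At the end, for the whole second after the job is handed in: The head is back up (within 3 mm of its rest height), the lock is fully home again (within 3 mm of shut), and all four cups stand upright within 25 mm of where they were (z of head in the frame of pump above 0.147 m and value of joint lock below 0.003 m and distance of each of cup0, cup1, cup2, cup3 from where it was at the start of the episode below 0.025 m and angle between each of cup0, cup1, cup2, cup3's own z axis and vertical below 0.3 rad); the robot touches nothing.
It fails at once if the head is pressed with more than 35 N (contact force between any of the fingers, the arm and head above 35 N).
It fails at once if the white-headed pump is touched (more than 3 N) (contact force between any of the fingers, the arm and spare_pump above 3 N).
It fails at once if a dose cup is knocked over or pushed more than 25 mm (not (distance of cup0 from where it was at the start of the episode below 0.025 m) or not (angle between cup0's own z axis and vertical below 0.3 rad) or not (distance of cup1 from where it was at the start of the episode below 0.025 m) or not (angle between cup1's own z axis and vertical below 0.3 rad) or not (distance of cup2 from where it was at the start of the episode below 0.025 m) or not (angle between cup2's own z axis and vertical below 0.3 rad) or not (distance of cup3 from where it was at the start of the episode below 0.025 m) or not (angle between cup3's own z axis and vertical below 0.3 rad)).
It also fails if it takes over 54 s, if anything falls off the work surface, if the arm or the gripper's body presses on something with over 40 N, if the wrist force passes 120 N, or if a joint passes its speed limit or range.

### The arm

A 6-joint arm with a two-finger parallel gripper is mounted at the origin on the work surface. World frame = base frame: x ahead of the robot, y to its left, z up, the work surface at z = 0. Lengths are in m, angles in rad, forces in N, time in s.
With the tool pointing down it reaches from about 0.35 to 0.875 m from the base axis. Payload 15.5 kg.
Tool frame: the origin (TCP) lies midway between the tips of the shut fingers; the grasp point (between the pads) lies 19 mm behind it; z points along the fingers, y is the line along which they close (so a half turn about z gives the same grasp; the last joint's range is limited). The gripper opens to 85 mm and grips with 20 to 120 N. Pads are 22 mm wide; open, the fingers measure 114 mm over their backs; the gripper's body (76 mm by 85 mm) begins 54 mm behind the grasp point. The pads swing forward as they close: fully open they stand 13 mm farther back than shut.
Start: joints at [1.206, 0.494, 1.345, -0, 1.302, -0.096], TCP at [0.167, 0.602, 0.231] pointing down, gripper open.
Joint ranges: [-2.91, 2.91], [-0.82, 2.16], [0.22, 2.67], [-1.22, 4.37], [0.12, 2.79], [-3.08, 3.08]. Speed limits (rad/s): [1.89, 1.89, 2.57, 3.01, 3.01, 3.01].

### API

Orientations are given as a unit quaternion [x, y, z, w].
In Python, from plant import ctrl, snapshot gives the robot as it stands.
- The arm moves only by the shell command python3 -m crank 'ROWS' [OPENING] [FORCE]. ROWS is JSON, a list that holds one entry, the list of rows, each a list of 4 numbers: the shift along the tool's x, y, z in units of 50 mm (1.0 is 50 mm), then the turn about the tool's z in degrees. In form: [[[tx, ty, tz, yaw], ...]]. A call has exactly 8 rows; each row is the pose to reach, as a shift and turn from the pose commanded when the call began, along the tool's axes at that moment; what a row does not reach only later rows make up. A row lasts 1/10 s, in which the tool goes at most 50 mm and 8.59 degrees, less where a joint would pass 70% of its speed; a pose out of reach is approached as far as the arm can. A call with a gripper value outside its range is refused whole. OPENING is the opening in per cent of the stroke, from 0 (shut) to 100 (fully open), set as the call begins (- or left out, the last holds). The fingers move at their own pace and stop on an object; FORCE is the grip in N (left out, the last holds). Time passes only in rows, so rows that repeat a pose let the fingers close, or fill a call up. It gives the time, the measured TCP pose, the force, the opening and the grip force at its end, in the units of the state.
- ctrl.get_obs(): the state, without advancing time (a new reading comes with each control period).
- snapshot(name): name is "scene" or "side" or "wrist"; returns a dict with "frame" (384x512x3 uint8, red, green, blue), "K" (3x3 intrinsics, pixels), "R" (3x3) and "t" (3): a world point X has camera coordinates R X + t; the wrist camera has in their place "hand_eye" (4x4, takes a point from camera to tool coordinates, whose origin is the TCP and whose axes are the flange's). Camera axes: x right, y down, z forward; pixel columns grow to the right and rows downward; lengths in m; the calibration is good to about 2 mm. A picture is of the moment at which its call begins: read the wrist's pose just before it. There is no depth.
- ctrl.close_job(): hands the job in; it is judged then, once.
The state is a dict: "t": time; "qpos": joint angles; "qd": joint speeds; "effort": joint torques, N m; "eef_pos": TCP position; "ee_rot": TCP orientation; "force": force on the tool from outside, world axes, zero at the start; "ft_torque": the same for the moment, N m; "opening": finger opening in m; "gripper_force": force on a finger pad.
Only numpy, scipy, OpenCV 4.12 (cv2) and the standard library are available. Lean on these libraries where they do the work, as an engineer would, in place of code of your own. Each camera call takes 0.05 s, during which the arm holds its last target. There are 200 camera calls.

## Working session

There is one attempt and no reset: what is moved stays moved. The work goes in short steps, Python scripts to look and compute and a shell command to move; the robot and the scene stay as the last step left them, time stands still between calls to the robot, and variables do not carry over. Pictures are saved under pics/ and viewed, at most 10 in all, crops included, and the job is handed in when it is done.

```bash
mkdir -p pics; ls; python3 - <<'E'
from plant import ctrl,snapshot
import cv2,json
o=ctrl.get_obs();print({k:o[k] for k in('t','eef_pos','ee_rot','force','opening')})
for n in('scene','side'):
    s=snapshot(n);cv2.imwrite(f'pics/{n}.png',cv2.resize(s['frame'][...,::-1],(800,600),interpolation=cv2.INTER_CUBIC))
    print(n,s['K'],s['R'],s['t'])
E
```

```text
pics
{'t': 0.0, 'eef_pos': array([0.16645104, 0.60204885, 0.23069105]), 'ee_rot': array([ 1.34490107e-01,  9.90914747e-01, -5.96935857e-04, -1.39977120e-04]), 'force': array([-0.28904793,  0.01461477,  0.74615972]), 'opening': 0.08561715809796419}
scene [[460.22748222   0.         252.66063163]
 [  0.         460.22748222 193.37863424]
 [  0.           0.           1.        ]] [[ 0.52632397  0.85024186 -0.00847711]
 [ 0.69104077 -0.43354038 -0.5783644 ]
 [-0.49542479  0.29854902 -0.81573449]] [-0.21732391 -0.27083612  1.54002209]
side [[371.84439415   0.         262.79628898]
 [  0.         371.84439415 192.83566457]
 [  0.           0.           1.        ]] [[-0.96090326 -0.27677364  0.00782837]
 [-0.19795561  0.66694515 -0.71832983]
 [ 0.19359367 -0.69179514 -0.69565866]] [0.48087633 0.18277257 0.71969648]
```

View pics/scene.png

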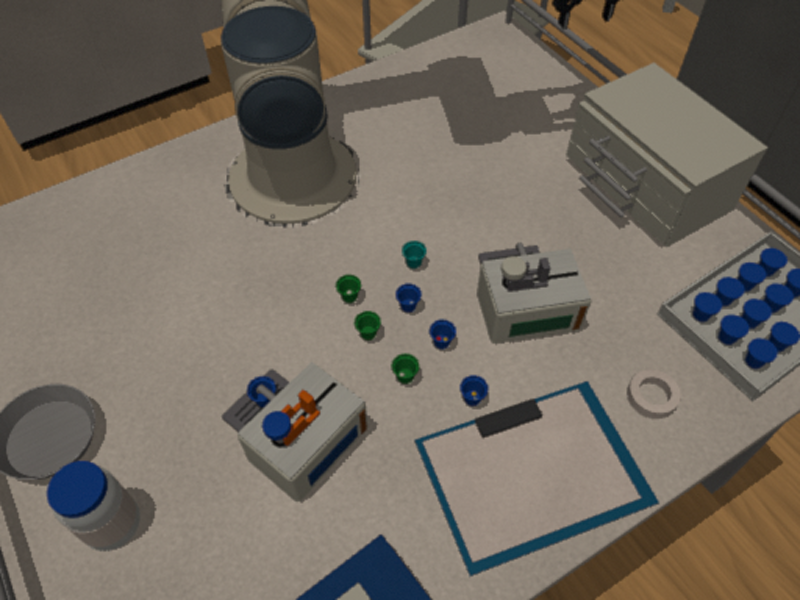

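View pics/side.png

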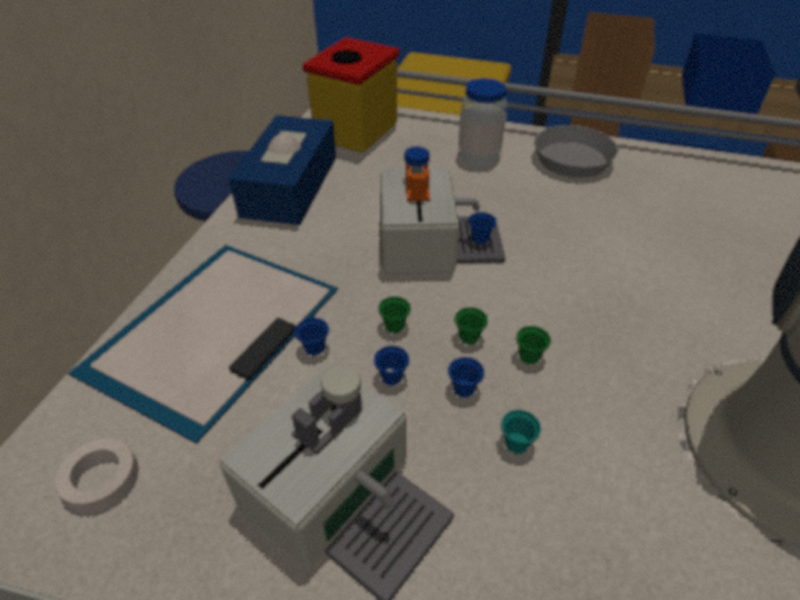

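The scene view shows the blue-headed pump at about (305,430), with the head at (278,425) and the orange grip at (306,396). The side view shows the head at (417,155) and the grip at (418,180). I'll enlarge both.

```bash
python3 - <<'E'
import cv2,numpy as np
from plant import snapshot
a=snapshot('scene')['frame'][220:325,140:240,::-1];b=snapshot('side')['frame'][85:185,235:335,::-1]
f=lambda i:cv2.resize(i[:100,:100],(400,400),interpolation=cv2.INTER_CUBIC)
cv2.imwrite('pics/crop.png',np.hstack([f(a),f(b)]))
E
```

```text
(no output)
```

View pics/crop.png

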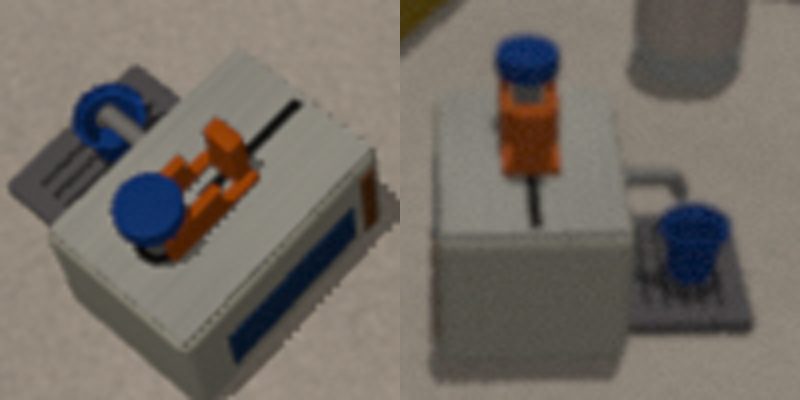

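In the left crop, the deck corners are at (50,238), (240,52), (375,152) and (185,350), the head top is at (149,203) and the grip top is at (223,133). In the right crop, the near deck edge runs (436,236)–(630,236) and the head top is at (527,50). Next I'll fit the pump pose.

```bash
cat > h.py <<'E'
import numpy as np
from plant import ctrl,snapshot
from scipy.spatial.transform import Rotation as Ro
def tool(P,yaw=None):
    """world target -> shift in tool axes/50mm"""
    o=ctrl.get_obs();R=Ro.from_quat(o['ee_rot']).as_matrix()
    return R.T@(np.array(P)-o['eef_pos'])/.05
E
python3 - <<'E'
from h import *
from scipy.optimize import least_squares
A,B=snapshot('scene'),snapshot('side')
pr=lambda s,X:(lambda c:(s['K']@(c/c[2]))[:2])(s['R']@X+s['t'])
pts=[(A,(-30,-85,100),(50,238)),(A,(-30,85,100),(240,52)),(A,(90,85,100),(375,152)),(A,(90,-85,100),(185,350)),(A,(30,-45,150),(149,203)),(A,(30,None,145),(223,133)),
(B,(90,85,100),(36,236)),(B,(-30,85,100),(230,236)),(B,(30,-45,150),(127,50))]
def res(v):
    x,y,th,l=v;R=Ro.from_euler('z',th).as_matrix();r=[]
    for s,p,c in pts:
        p=np.array([p[0],p[1] if p[1] is not None else 10+l*1e3,p[2]])/1e3
        off=np.array([140,220]) if s is A else np.array([235,85])
        r+=list(pr(s,R@p+[x,y,0])-off-(np.array(c)-0)/4.)
    return r
for th in(0,1.5,3,-1.5):
    f=least_squares(res,[.6,.2,th,.005]);print(f.cost,f.x)
    if f.cost<60:
        print(np.round(f.fun,1));R=Ro.from_euler('z',f.x[2]).as_matrix();T=np.array([*f.x[:2],0])
        for n,p in(('head',(.03,-.045,.15)),('lock',(.03,.01+f.x[3],.145))):print(n,R@p+T)
        print(np.degrees(f.x[2]))
o=ctrl.get_obs();print(Ro.from_quat(o['ee_rot']).as_matrix())
E
```

```text
16.00014851797063 [ 0.53907355 -0.27080241  0.32525934  0.00668188]
[-2.6 -1.5 -0.4 -3.1  1.9 -1.   0.2  1.6 -0.2  0.7  0.4  0.4 -1.3  0.1
  0.8 -0.9 -1.2 -0.9]
head [ 0.58188054 -0.30385633  0.15      ]
lock [ 0.56216981 -0.24540856  0.145     ]
18.63598729489776
16.00014851772811 [ 0.53907356 -0.27080242  0.32525967  0.0066819 ]
[-2.6 -1.5 -0.4 -3.1  1.9 -1.   0.2  1.6 -0.2  0.7  0.4  0.4 -1.3  0.1
  0.8 -0.9 -1.2 -0.9]
head [ 0.58188056 -0.30385633  0.15      ]
lock [ 0.56216981 -0.24540855  0.145     ]
18.63600648212436
16.000148517727844 [ 0.53907355 -0.27080242  0.32525967  0.0066819 ]
[-2.6 -1.5 -0.4 -3.1  1.9 -1.   0.2  1.6 -0.2  0.7  0.4  0.4 -1.3  0.1
  0.8 -0.9 -1.2 -0.9]
head [ 0.58188056 -0.30385633  0.15      ]
lock [ 0.56216981 -0.24540855  0.145     ]
18.636006471625453
16.000148517685357 [ 0.53907355 -0.27080242  0.32525956  0.00668189]
[-2.6 -1.5 -0.4 -3.1  1.9 -1.   0.2  1.6 -0.2  0.7  0.4  0.4 -1.3  0.1
  0.8 -0.9 -1.2 -0.9]
head [ 0.58188055 -0.30385633  0.15      ]
lock [ 0.56216981 -0.24540856  0.145     ]
18.635999983259794
[[-9.63822980e-01  2.66543149e-01 -1.09006950e-04]
 [ 2.66543172e-01  9.63822895e-01 -4.05721773e-04]
 [-3.07896475e-06 -4.20099026e-04 -9.99999912e-01]]
```

```bash
R='[-12.15,-14.23,-0.4,56]'; python3 -m crank '[[[-12.15,-14.23,-0.4,56],[-12.15,-14.23,-0.4,56],[-12.15,-14.23,-0.4,56],[-12.15,-14.23,-0.4,56],[-12.15,-14.23,-0.4,56],[-12.15,-14.23,-0.4,56],[-12.15,-14.23,-0.4,56],[-12.15,-14.23,-0.4,56]]]' 60 25
python3 -c "
from h import *
print(tool([.562,-.245,.25]))"
```

```text
t: 1.1
eef_pos: [0.3362, 0.2383, 0.2401]
ee_rot: [0.585, 0.811, 0.0, 0.0]
force: [0.6, -0.3, 0.0]
opening: 0.0512
gripper_force: 0.0
[-10.59623207   1.2380837   -0.1984032 ]
```

```bash
python3 -m crank '[[[-10.6,1.24,-0.2,0],[-10.6,1.24,-0.2,0],[-10.6,1.24,-0.2,0],[-10.6,1.24,-0.2,0],[-10.6,1.24,-0.2,0],[-10.6,1.24,-0.2,0],[-10.6,1.24,-0.2,0],[-10.6,1.24,-0.2,0]]]'
python3 -c "
from h import *
print(tool([.562,-.245,.25]))"
```

```text
t: 1.9
eef_pos: [0.5066, -0.124, 0.2475]
ee_rot: [0.584, 0.812, 0.0, 0.0]
force: [0.9, 1.2, -0.4]
opening: 0.0515
gripper_force: 0.0
[-2.64598512  0.28142021 -0.04989908]
```

```bash
python3 -m crank '[[[-2.65,0.28,-0.05,0],[-2.65,0.28,-0.05,0],[-2.65,0.28,-0.05,0],[-2.65,0.28,-0.05,0],[-2.65,0.28,-0.05,0],[-2.65,0.28,-0.05,0],[-2.65,0.28,-0.05,0],[-2.65,0.28,-0.05,0]]]'
python3 - <<'E'
from h import *
import cv2
o=ctrl.get_obs();s=snapshot('wrist');cv2.imwrite('pics/w1.png',cv2.resize(s['frame'][...,::-1],(768,576),interpolation=cv2.INTER_CUBIC))
print(o['eef_pos'],o['force'],s['K'],s['hand_eye'])
np.savez('w1',K=s['K'],H=s['hand_eye'],p=o['eef_pos'],q=o['ee_rot'])
E
```

```text
t: 2.7
eef_pos: [0.5615, -0.2421, 0.2501]
ee_rot: [0.584, 0.812, 0.0, 0.0]
force: [0.1, -0.1, 1.3]
opening: 0.0517
gripper_force: 0.0
[ 0.56146007 -0.24210697  0.25009018] [ 0.09369034 -0.1428282   1.31150841] [[271.45017175   0.         252.10606052]
 [  0.         271.45017175 192.79818192]
 [  0.           0.           1.        ]] [[-2.49531306e-03 -9.62215730e-01 -2.72276813e-01  6.93852970e-02]
 [ 9.99996886e-01 -2.39237406e-03 -7.10032332e-04  1.15032452e-04]
 [ 3.18162942e-05 -2.72277737e-01  9.62218703e-01 -1.42207911e-01]
 [ 0.00000000e+00  0.00000000e+00  0.00000000e+00  1.00000000e+00]]
```

View pics/w1.png

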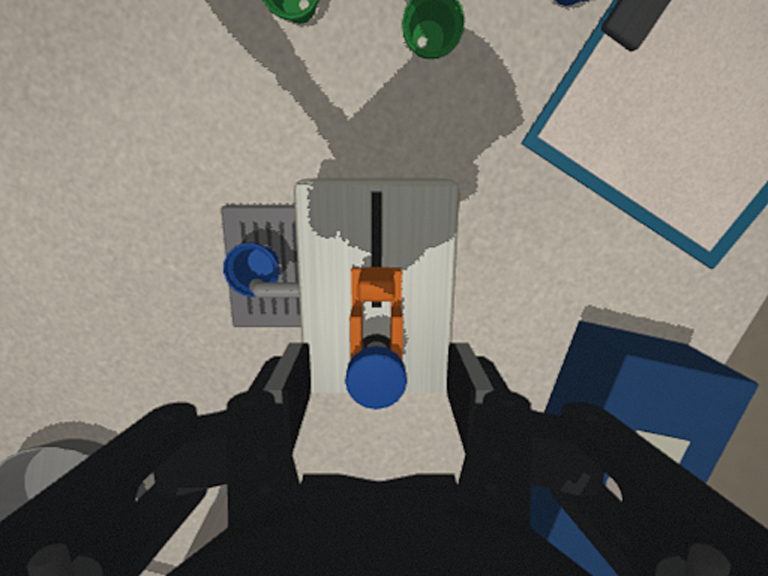

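The wrist view shows the pump symmetric about column 377, so the yaw is aligned. The head top is at (376,378), the grip around (377,290) and the slot at x=377. I'll back-project these.

```bash
cat >> h.py <<'E'
def wray(px,z,d):
    K,H=d['K'],d['H'];R=Ro.from_quat(d['q']).as_matrix()
    r=R@H[:3,:3]@np.linalg.solve(K,[px[0]/1.5,px[1]/1.5,1]);c=R@H[:3,3]+d['p']
    return c+r*(z-c[2])/r[2]
E
python3 - <<'E'
from h import *
import cv2
d=np.load('w1.npz');R=Ro.from_quat(d['q']).as_matrix()
hd=wray((376,378),.15,d);print('head',hd)
for n,p,z in(('slot end',(377,192),.1),('c1',(298,181),.1),('c2',(458,181),.1),('grip low',(377,268),.1),('grip low',(377,268),.145),('g',(377,302),.145)):
    w=wray(p,z,d);print(n,w,'from head, tool axes mm',np.round(R.T@(w-hd)*1e3,1))
im=cv2.imread('pics/w1.png')[240:420,300:460];cv2.imwrite('pics/w1c.png',cv2.resize(im,None,fx=3.3,fy=3.3,interpolation=cv2.INTER_CUBIC))
E
```

```text
head [ 0.5790554  -0.29950605  0.15      ]
slot end [ 0.54251589 -0.18806927  0.1       ] from head, tool axes mm [117.3   0.9  50. ]
c1 [ 0.48817323 -0.19837139  0.1       ] from head, tool axes mm [124.8 -53.9  50. ]
c2 [ 0.59348273 -0.16322734  0.1       ] from head, tool axes mm [124.6  57.1  50. ]
grip low [ 0.55969574 -0.23968192  0.1       ] from head, tool axes mm [62.9  0.7 50. ]
grip low [ 0.55657486 -0.22992418  0.145     ] from head, tool axes mm [73.1  0.9  5. ]
g [ 0.56357902 -0.25096647  0.145     ] from head, tool axes mm [50.9  0.8  5. ]
```

View pics/w1c.png

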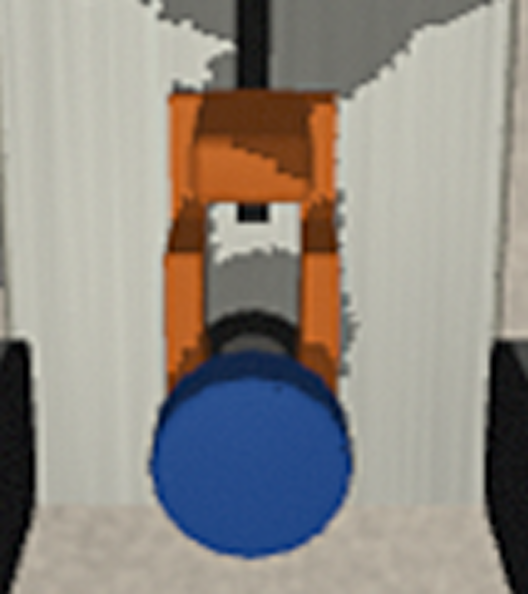

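```bash
python3 - <<'E'
from h import *
d=np.load('w1.npz');w=wray((376.5,290.6),.145,d);print(w);w[2]=.116;print(tool(w))
E
```

```text
[ 0.56089397 -0.24390016  0.145     ]
[-0.02757552 -0.022204    2.68144631]
```

```bash
python3 -m crank '[[[-0.02,-0.02,0.4,0],[-0.02,-0.02,0.8,0],[-0.02,-0.02,1.2,0],[-0.02,-0.02,1.6,0],[-0.02,-0.02,2.0,0],[-0.02,-0.02,2.4,0],[-0.02,-0.02,2.68,0],[-0.02,-0.02,2.68,0]]]'
python3 -m crank '[[[0,0,0,0],[0,0,0,0],[0,0,0,0],[0,0,0,0],[0,0,0,0],[0,0,0,0],[0,0,0,0],[0,0,0,0]]]' 0 30
```

```text
t: 3.55
eef_pos: [0.5601, -0.2435, 0.1143]
ee_rot: [0.584, 0.812, -0.0, -0.001]
force: [0.1, -0.2, -0.4]
opening: 0.0516
gripper_force: 0.0
t: 4.35
eef_pos: [0.5608, -0.2447, 0.1171]
ee_rot: [0.584, 0.812, -0.0, 0.0]
force: [-5.1, -1.8, 5.5]
opening: 0.0232
gripper_force: 30.0
```

```bash
python3 -m crank '[[[0.1,0,0,0],[0.2,0,0,0],[0.3,0,0,0],[0.4,0,0,0],[0.48,0,0,0],[0.54,0,0,0],[0.6,0,0,0],[0.6,0,0,0]]]'
```

```text
t: 5.15
eef_pos: [0.5514, -0.2164, 0.1171]
ee_rot: [0.584, 0.812, -0.0, 0.001]
force: [-5.8, -5.3, 5.0]
opening: 0.0236
gripper_force: 30.0
```

```bash
python3 -m crank '[[[0.03,0,0,0],[0.06,0,0,0],[0.09,0,0,0],[0.12,0,0,0],[0.12,0,0,0],[0.12,0,0,0],[0.12,0,0,0],[0.12,0,0,0]]]'
```

```text
t: 5.95
eef_pos: [0.5509, -0.2145, 0.1173]
ee_rot: [0.584, 0.812, -0.002, 0.004]
force: [-2.3, -33.4, -7.2]
opening: 0.0237
gripper_force: 30.3
```

```bash
python3 -m crank '[[[-0.07,0,0,0],[-0.07,0,0,0],[-0.07,0,0,0],[-0.07,0,0,0],[-0.07,0,0,0],[-0.07,0,0,0],[-0.07,0,0,0],[-0.07,0,0,0]]]' 60
python3 -m crank '[[[0,0,-0.4,0],[0,0,-0.8,0],[0,0,-1.2,0],[0,0,-1.5,0],[-0.4,0,-1.5,0],[-0.8,0,-1.5,0],[-1.2,0,-1.5,0],[-1.4,0,-1.5,0]]]'
python3 - <<'E'
from h import *
import cv2
o=ctrl.get_obs();print(tool([.579,-.2995,.165]))
s=snapshot('scene');cv2.imwrite('pics/s2.png',cv2.resize(s['frame'][210:330,130:270,::-1],None,fx=5,fy=5,interpolation=cv2.INTER_CUBIC))
E
```

```text
t: 6.75
eef_pos: [0.5506, -0.2133, 0.1158]
ee_rot: [0.584, 0.812, -0.0, -0.0]
force: [0.4, 0.5, 0.2]
opening: 0.0512
gripper_force: 0.0
t: 7.55
eef_pos: [0.5732, -0.2811, 0.1908]
ee_rot: [0.584, 0.812, -0.0, 0.0]
force: [-0.3, 0.5, 0.3]
opening: 0.0511
gripper_force: 0.0
[-0.38556238 -0.0072001   0.51520402]
```

View pics/s2.png

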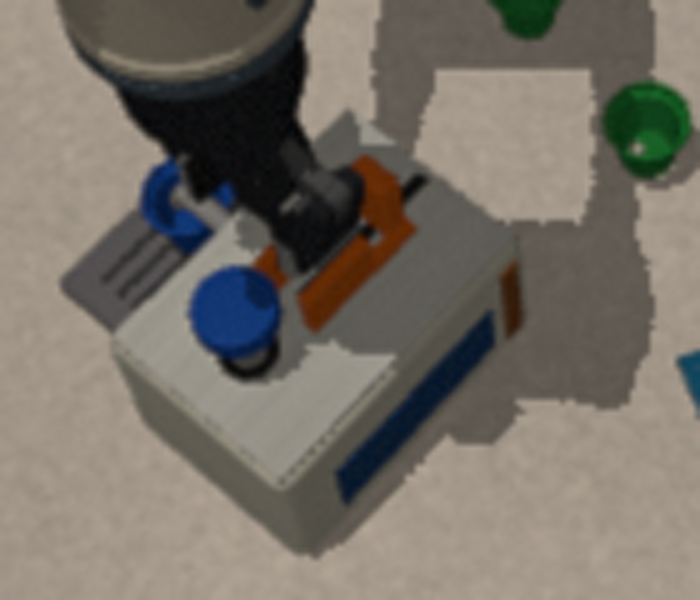

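The lock is open: the grip is at (380,190) and the fork prongs, ending near (315,325), are clear of the head at (235,310). I'll shut the fingers and move over the head.

```bash
python3 -m crank '[[[-0.2,0,0,0],[-0.38,0,0,0],[-0.38,0,0,0],[-0.38,0,0.1,0],[-0.38,0,0.2,0],[-0.38,0,0.3,0],[-0.38,0,0.4,0],[-0.38,0,0.5,0]]]' 0
python3 -m crank '[[[0,0,0.08,0],[0,0,0.16,0],[0,0,0.24,0],[0,0,0.3,0],[0,0,0.35,0],[0,0,0.4,0],[0,0,0.44,0],[0,0,0.44,0]]]'
```

```text
t: 8.4
eef_pos: [0.5788, -0.2976, 0.1653]
ee_rot: [0.584, 0.812, -0.0, -0.0]
force: [0.8, 0.5, 0.7]
opening: -0.0002
gripper_force: 0.0
t: 9.2
eef_pos: [0.5789, -0.2978, 0.1437]
ee_rot: [0.584, 0.812, 0.0, 0.0]
force: [-1.3, 0.9, 3.2]
opening: 0.0001
gripper_force: 1.9
```

```bash
python3 -m crank '[[[0,0,0.01,0],[0,0,0.02,0],[0,0,0.03,0],[0,0,0.04,0],[0,0,0.05,0],[0,0,0.06,0],[0,0,0.07,0],[0,0,0.07,0]]]'
```

```text
t: 10.0
eef_pos: [0.5789, -0.2978, 0.1403]
ee_rot: [0.584, 0.812, 0.0, -0.0]
force: [-2.5, 0.2, 3.6]
opening: 0.0001
gripper_force: 2.1
```

```bash
python3 -m crank '[[[0,0,0.01,0],[0,0,0.02,0],[0,0,0.03,0],[0,0,0.04,0],[0,0,0.05,0],[0,0,0.06,0],[0,0,0.06,0],[0,0,0.06,0]]]'
```

```text
t: 10.8
eef_pos: [0.5789, -0.2978, 0.1373]
ee_rot: [0.584, 0.812, -0.0, -0.0]
force: [-1.4, 0.7, 4.2]
opening: 0.0001
gripper_force: 2.3
```

```bash
python3 -m crank '[[[0,0,0.01,0],[0,0,0.02,0],[0,0,0.03,0],[0,0,0.04,0],[0,0,0.05,0],[0,0,0.06,0],[0,0,0.06,0],[0,0,0.06,0]]]'
```

```text
t: 11.6
eef_pos: [0.5789, -0.2978, 0.1343]
ee_rot: [0.584, 0.812, -0.0, 0.0]
force: [-2.5, 0.7, 5.5]
opening: 0.0002
gripper_force: 2.5
```

```bash
tail -1 /dev/null; python3 -c "
from plant import ctrl;o=ctrl.get_obs();print(o['force'],o['eef_pos'])"
```

```text
[-2.47380528  0.69433168  5.45620064] [ 0.57891644 -0.29778454  0.1343376 ]
```

```bash
python3 -m crank '[[[0,0,0.01,0],[0,0,0.02,0],[0,0,0.03,0],[0,0,0.04,0],[0,0,0.05,0],[0,0,0.06,0],[0,0,0.06,0],[0,0,0.06,0]]]'
```

```text
t: 12.4
eef_pos: [0.5789, -0.2978, 0.1317]
ee_rot: [0.584, 0.812, -0.0, 0.0]
force: [-3.3, 2.6, 10.7]
opening: 0.0001
gripper_force: 5.0
```

On the stop. I'll press to about 18 N and hold.

```bash
python3 -m crank '[[[0,0,0.01,0],[0,0,0.02,0],[0,0,0.03,0],[0,0,0.04,0],[0,0,0.04,0],[0,0,0.04,0],[0,0,0.04,0],[0,0,0.04,0]]]'
```

```text
t: 13.2
eef_pos: [0.579, -0.2978, 0.1302]
ee_rot: [0.584, 0.812, 0.0, 0.0]
force: [-6.1, 3.6, 16.4]
opening: -0.0003
gripper_force: 8.6
```

```bash
python3 -m crank '[[[0,0,0.01,0],[0,0,0.01,0],[0,0,0.01,0],[0,0,0.01,0],[0,0,0.01,0],[0,0,0.01,0],[0,0,0.01,0],[0,0,0.01,0]]]'
python3 -m crank '[[[0,0,0,0],[0,0,0,0],[0,0,0,0],[0,0,0,0],[0,0,0,0],[0,0,0,0],[0,0,0,0],[0,0,0,0]]]'
python3 -m crank '[[[0,0,-0.1,0],[0,0,-0.2,0],[0,0,-0.3,0],[0,0,-0.4,0],[0,0,-0.6,0],[0,0,-0.8,0],[0,0,-1.0,0],[0,0,-1.2,0]]]'
python3 -c "
from h import *
print(tool([.5506,-.2133,.19]))"
```

```text
t: 14.0
eef_pos: [0.579, -0.2978, 0.1298]
ee_rot: [0.584, 0.812, 0.0, 0.0]
force: [-6.9, 4.0, 20.2]
opening: -0.0002
gripper_force: 9.5
t: 14.8
eef_pos: [0.579, -0.2978, 0.1299]
ee_rot: [0.584, 0.812, 0.0, 0.0]
force: [-6.2, 3.7, 19.4]
opening: 0.0002
gripper_force: 9.5
t: 15.6
eef_pos: [0.579, -0.2979, 0.1898]
ee_rot: [0.584, 0.812, 0.0, 0.0]
force: [-0.5, 0.2, 0.4]
opening: -0.0002
gripper_force: 0.0
[ 1.78406739e+00 -1.29460869e-03 -3.67635620e-03]
```

```bash
python3 -m crank '[[[0.3,0,0,0],[0.7,0,0,0],[1.1,0,0,0],[1.5,0,0,0],[1.78,0,0,0],[1.78,0,0,0],[1.78,0,0,0],[1.78,0,0,0]]]' 60
python3 -m crank '[[[0,0,0.3,0],[0,0,0.6,0],[0,0,0.9,0],[0,0,1.2,0],[0,0,1.4,0],[0,0,1.48,0],[0,0,1.48,0],[0,0,1.48,0]]]'
python3 -m crank '[[[0,0,0,0],[0,0,0,0],[0,0,0,0],[0,0,0,0],[0,0,0,0],[0,0,0,0],[0,0,0,0],[0,0,0,0]]]' 0 30
python3 -m crank '[[[-0.1,0,0,0],[-0.2,0,0,0],[-0.3,0,0,0],[-0.4,0,0,0],[-0.5,0,0,0],[-0.6,0,0,0],[-0.66,0,0,0],[-0.66,0,0,0]]]'
```

```text
t: 16.4
eef_pos: [0.5509, -0.2139, 0.1888]
ee_rot: [0.584, 0.812, -0.0, 0.0]
force: [0.4, 0.2, 1.4]
opening: 0.0511
gripper_force: 0.0
t: 17.2
eef_pos: [0.5509, -0.2137, 0.1153]
ee_rot: [0.584, 0.812, 0.0, 0.0]
force: [1.0, -1.0, -0.2]
opening: 0.0513
gripper_force: 0.0
t: 18.0
eef_pos: [0.5504, -0.2137, 0.1155]
ee_rot: [0.584, 0.812, -0.0, 0.0]
force: [-4.2, -1.4, 6.7]
opening: 0.0233
gripper_force: 30.7
t: 18.8
eef_pos: [0.5609, -0.2452, 0.1155]
ee_rot: [0.584, 0.812, -0.0, 0.0]
force: [-4.9, -2.4, 7.0]
opening: 0.0234
gripper_force: 30.6
```

```bash
python3 -m crank '[[[-0.02,0,0,0],[-0.04,0,0,0],[-0.06,0,0,0],[-0.08,0,0,0],[-0.1,0,0,0],[-0.12,0,0,0],[-0.12,0,0,0],[-0.12,0,0,0]]]'
```

```text
t: 19.6
eef_pos: [0.5618, -0.2483, 0.1154]
ee_rot: [0.584, 0.812, 0.001, -0.002]
force: [-8.4, 16.9, 15.8]
opening: 0.0233
gripper_force: 31.9
```

```bash
python3 -m crank '[[[-0.02,0,0,0],[-0.04,0,0,0],[-0.04,0,0,0],[-0.04,0,0,0],[-0.04,0,0,0],[-0.02,0,0,0],[0,0,0,0],[0.02,0,0,0]]]'
python3 -m crank '[[[0,0,0,0],[0,0,0,0],[0,0,0,0],[0,0,0,0],[0,0,0,0],[0,0,0,0],[0,0,0,0],[0,0,0,0]]]' 60
python3 -m crank '[[[0,0,-0.3,0],[0,0,-0.7,0],[0,0,-1.2,0],[0,0,-1.6,0],[0,0,-2.0,0],[0,0,-2.4,0],[0,0,-2.68,0],[0,0,-2.68,0]]]'
python3 - <<'E'
from h import *
import cv2
s=snapshot('wrist');cv2.imwrite('pics/w2.png',cv2.resize(s['frame'][...,::-1],(768,576),interpolation=cv2.INTER_CUBIC))
E
```

```text
t: 20.4
eef_pos: [0.5619, -0.2485, 0.1153]
ee_rot: [0.584, 0.812, -0.0, -0.001]
force: [-5.9, 1.9, 6.9]
opening: 0.0234
gripper_force: 30.8
t: 21.2
eef_pos: [0.5628, -0.2494, 0.1148]
ee_rot: [0.584, 0.812, -0.0, 0.0]
force: [0.1, -0.4, 0.4]
opening: 0.0511
gripper_force: 0.0
t: 22.0
eef_pos: [0.5635, -0.2498, 0.2508]
ee_rot: [0.584, 0.812, 0.0, 0.002]
force: [1.0, 0.1, 0.6]
opening: 0.0511
gripper_force: 0.0
```

View pics/w2.png

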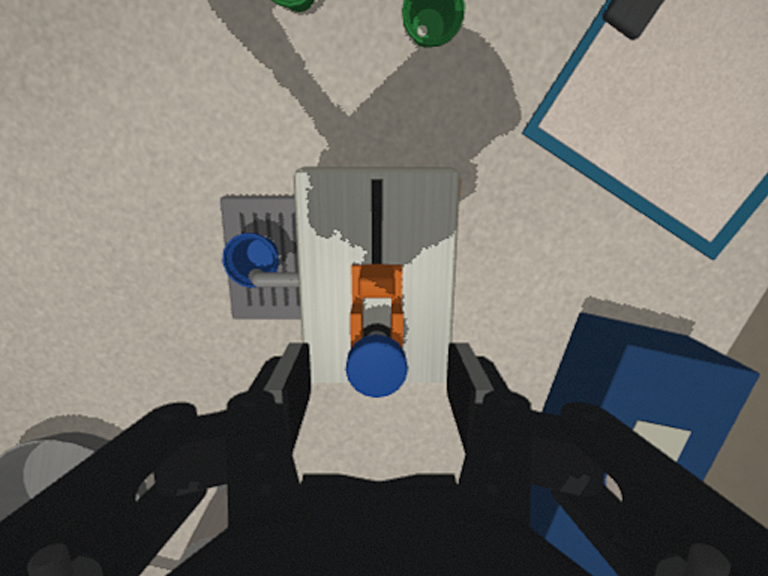

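The head is up at (377,366). The grip's near edge is at row 265, about 5.5 mm closer to the head than at the start, and the hard stop was felt, so the lock is home. The cup at (250,260) stands where it was.

```bash
python3 -c "
from plant import ctrl
print(ctrl.close_job())"
```

```text
the job is handed in; nothing more can be done
None
```

I slid the lock open to its end stop, held the blue head on its inner stop at about 20 N for over a second, let it spring back up, slid the lock home to its stop and handed the job in (about 22 s used, verdict not shown); I steered clear of the white-headed pump and the dose cups, though the last picture shows only cup0, still in place.

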